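Set the dust extractor's speed selector under its snap cover

TASK

The extractor is running too slowly: with the short wooden-handled pry tool, lift the snap cover of the control box open at its notch, then turn the speed selector underneath exactly three clicks clockwise (seen from above) from where it stands. Leave the cover open and the pry tool lying on the bench beside the box, and do not disturb the glue bottle, the tape measure or the sanding block.

Things in the scene. Friction and masses are not known exactly. Their poses are not given: they have to be found in the camera images.
- control_box: Grey steel control box bolted to the bench, 164 (x) x 194 (y) x 60 mm high, with a dark flat top. Origin under its centre, on the bench. Its +y side is the notch side, its -y side carries the cover's hinge, its -x side (louvres) faces roughly to the robot. Four bolted feet stick out 16 mm at its x ends, 9 mm high.
- cover (a joint): Hinge angle of the grey snap cover, a hollow hood 150 (x) x 156 (y) x 52 mm on the box's top, hinged along the box's -y top edge, 88 mm from the box's centre. 0 = snapped shut, 2.6 = open, lying back over the -y side. The catch lets go once the notch lip is lifted about 7 mm, with 1 to 1.5 N there; past that a damped spring swings the cover fully open in about 2 s and holds it.
- notch (a point): Mouth of the pry notch in the middle of the cover's +y wall (cover shut): 67 mm above the bench, midway between box top and lip. A pocket open to box +y, 48 mm wide, 14 mm high, 14 mm deep; its back is the cover's wall, its sides two cheeks, its floor the box's top (ending 6 mm outside the mouth), its roof a 5 mm lip, to be pried upward. Swings away with the cover.
- selector (a joint): Selector angle, growing clockwise from above. Clicks every 0.5236 rad (30 degrees): 0, 0.524, ... 3.665, stops at both ends. Starts at rest in click 0, 1 or 2. Let go, it falls into the nearest click. About 0.2 N m (5 N at 40 mm) takes it over a click. At angle q its pointer end lies, in the box's frame, along (cos a, sin a), a = 1.833 - q.
- selector_axis (a point): Point on the selector's upright axis, mid-height of its bar, 84 mm above the bench, at the box's centre. The selector is a black bar 12 mm wide, from z = 71 to 97 mm, reaching 48 mm from the axis at its pointer end (light line on top), 22 mm at its tail, on a hub of 21 mm radius, top at z = 75 mm. The shut cover hides it; with the cover open nothing stands round it.
- pointer_end (a point): Point in the selector's bar near its pointer end, 45 mm from the axis, 84 mm above the bench.
- pry_handle (a point): Centre of the wooden handle of the pry tool, 15 mm above the bench as it lies. Its x axis points along the tool to the blade's tip, y across, z up. The handle is 26 mm wide, 30 mm high, from 50 mm behind to 50 mm before this point (the last 8 mm a slimmer brass ferrule). The tool is 164 mm long, balances within 20 mm before this point, weighs about 0.12 kg and pivots in a weak grip.
- pry_tip (a point): Tip of the pry tool's steel blade, 114 mm from the handle's centre along its x, at the handle's half height. The blade is 18 mm wide and 4 mm thick (2.4 mm in the last 9 mm), sticks out 64 mm from the ferrule, and hovers 13 mm over the bench when the tool lies on it.
- pry_tool: The same pry tool; origin under the handle's centre, on its underside.
- sanding_block: Cork sanding block, 64 x 117 x 27 mm, origin under its centre; leave alone.
- tape_measure: Yellow tape measure, 68 x 76 x 35 mm, origin under its centre; leave alone.
- glue_bottle: Standing glue bottle, 48 mm across, 170 mm high, origin under its centre; leave alone.

How it is judged:
On the way, in this order (a step that is already met when the one before it is completed fails the run):
1. the pry tool lifts the cover off its catch (contact force between pry_tool and cover above 0.3 N and value of joint cover above 0.015 rad).
2. the cover is open (value of joint cover above 1.8 rad), for 0.2 s.
At the end, for the whole second after the job is handed in: The cover is open (beyond 2.2 rad); the selector rests in the click exactly three clicks clockwise of where it started (within about 0.17 rad); the pry tool lies flat and at rest on the bench (value of joint cover above 2.2 rad and distance of pointer_end from where it was at the start of the episode between 0.0574 and 0.069 m and value of joint selector above 1.4 rad and velocity of joint selector between -0.05 and 0.05 rad/s and height (world z) of pry_handle between 0 and 0.023 m and height (world z) of pry_tip below 0.027 m and linear speed of pry_tool below 0.02 m/s); the robot touches nothing.
It fails at once if the sanding block is pushed more than 30 mm from its place (distance of sanding_block from where it was at the start of the episode above 0.03 m).
It fails at once if the tape measure is pushed more than 30 mm from its place (distance of tape_measure from where it was at the start of the episode above 0.03 m).
It fails at once if the glue bottle is pushed more than 30 mm from its place (distance of glue_bottle from where it was at the start of the episode above 0.03 m).
It fails at once if the glue bottle is knocked over (angle between glue_bottle's own z axis and vertical above 0.5 rad).
It also fails if it takes over 67 s, if anything falls off the work surface, if the arm or the gripper's body presses on something with over 40 N, if the wrist force passes 120 N, or if a joint passes its speed limit or range.

ROBOT

A 6-joint arm with a two-finger parallel gripper is mounted at the origin on the work surface; the furniture and walls round the work are solid. World frame = base frame: x ahead of the robot, y to its left, z up, the work surface at z = 0. Lengths are in m, angles in rad, forces in N, time in s.
With the tool pointing down it reaches from about 0.375 to 0.975 m from the base axis. Payload 3.8 kg.
Tool frame: the origin (TCP) lies on the centre line of the jaws, within the pads' length; the fingertips stand 14 mm ahead of it and the grasp point (between the pads) lies 5 mm behind it; z points along the fingers, x is the direction in which the jaws open and shut, and the axes are right-handed (so a half turn about z gives the same grasp; the last joint's range is limited). The gripper opens to 85 mm and grips with 20 to 120 N. Pads are 22 mm wide; open, the fingers measure 114 mm over their backs; the gripper's body (76 mm by 85 mm) begins 54 mm behind the grasp point. The pads swing forward as they close: fully open they stand 13 mm farther back than shut.
Start: joints at [-1.238, 0.264, 1.604, -0, 1.274, -0.037], TCP at [0.244, -0.629, 0.245] pointing down, gripper open.
Joint ranges: [-2.63, 2.63], [-0.94, 2.18], [0.31, 2.57], [-1.31, 4.45], [0, 2.66], [-2.55, 2.55]. Speed limits (rad/s): [2.57, 2.57, 3.14, 3.14, 3.14, 3.14].

INTERFACE

Orientations are given as a rotation vector (axis times angle).
In Python, from workcell import bot gives the robot as it stands. The module is installed in compiled form; this text tells all that it offers.
- The arm moves only by the tool arm_command, never from a script. Its argument "steps" is one flat list of numbers, 7 for each row, row after row: the shift along the tool's x, y, z in units of 30 mm (1.0 is 30 mm), then the turn, a rotation vector about the tool's x, y, z in units of 6 degrees (1.0 is 6 degrees), then the opening, from 0 (shut) to 1 (fully open). In form: [tx, ty, tz, ax, ay, az, fingers, tx, ty, tz, ax, ay, az, fingers, ...]. A call has 1 to 10 rows; each row shifts and turns the commanded pose from where the row before left it, along the tool's axes as they then stand; what a row does not reach is not made up. A row lasts 1/8 s, in which the tool goes at most 62.5 mm and 10.7 degrees, less where a joint would pass 70% of its speed; a pose out of reach is approached as far as the arm can. A call is refused whole if a number of a shift passes 1 or a number of a turn 1, either way. A call with a gripper value outside its range is refused whole. The fingers move at their own pace and stop on an object; "squeeze" is the grip in N (left out, the last holds). Time passes only in rows, so rows that do not move let the fingers close. It gives the time, the measured TCP pose, the force and the opening at its end, in the units of the state.
- bot.read_state(): the state, without advancing time (a new reading comes with each control period).
- bot.read_camera(name): name is "scene" or "top" or "wrist"; returns a dict with "img" (480x640x3 uint8, red, green, blue), "camera_matrix" (3x3 intrinsics, pixels), "pose" (4x4, takes a point from camera to world coordinates); the wrist camera has in their place "T_tool_cam" (4x4, takes a point from camera to tool coordinates, whose origin is the TCP and whose axes are the tool frame's). Camera axes: x right, y down, z forward; pixel columns grow to the right and rows downward; lengths in m; the calibration is good to about 2 mm. A picture is of the moment at which its call begins: read the wrist's pose just before it. There is no depth.
- bot.finish_job(): hands the job in, once; it reports no verdict.
The state is a dict: "time": time; "q": joint angles; "joint_vel": joint speeds; "joint_torque": joint torques, N m; "tool_pos": TCP position; "tcp_rot": TCP orientation; "wrist_force": force on the tool from outside, world axes, zero at the start; "torque": the same for the moment, N m; "width": opening from 0.0 (shut) to 1.0 (fully open).
Only numpy, scipy, OpenCV 4.12 (cv2) and the standard library are available. Lean on these libraries where they do the work, as an engineer would, in place of code of your own. Each camera call takes 0.05 s, during which the arm holds its last target.

## Working session

There is one attempt and no reset: what is moved stays moved. The work goes in short steps, Python scripts to look and compute and a tool call to move; the robot and the scene stay as the last step left them, time stands still between calls to the robot, and variables do not carry over. Pictures are saved under pics/ and viewed, and the job is handed in when it is done.

Besides the shell and the picture viewer there is one more tool, called as name(argument=value, ...) on one line, values as JSON. arm_command: Moves the arm, as the interface text tells. Its arguments: {"type":"object","properties":{"steps":{"type":"array","items":{"type":"number"}},"squeeze":{"type":"number"}},"required":["steps"]}

```bash
mkdir -p pics; ls
python3 - <<'E'
from workcell import bot
import cv2,numpy as np
s=bot.read_state();print(s)
for n in ["scene","top","wrist"]:
    c=bot.read_camera(n);cv2.imwrite(f"pics/{n}0.png",c["img"][:,:,::-1])
    print(n,c["camera_matrix"].tolist(),(c.get("pose") if n!="wrist" else c["T_tool_cam"]).round(4).tolist())
E
```

```text
pics
{'time': 0.0, 'q': array([-1.23791431e+00,  2.64730791e-01,  1.60536570e+00, -1.43686949e-05,
        1.27371420e+00, -3.69071281e-02]), 'joint_vel': array([-0.00141837,  0.0006367 ,  0.00023792,  0.00034368,  0.00091696,
       -0.00017429]), 'joint_torque': array([ 1.31286055e-03, -5.15103436e+01, -3.67313540e+01, -3.24504290e-04,
        1.27780612e-02,  1.51359143e-05]), 'tool_pos': array([ 0.24371827, -0.62871425,  0.24398155]), 'tcp_rot': array([-2.59089742,  1.77443635,  0.00281162]), 'wrist_force': array([ 0.42584882, -0.08746554, -0.36520983]), 'torque': array([-0.04639012,  0.03507009,  0.03756689]), 'width': 0.9995417824648076}
scene [[608.9929856954294, 0.0, 305.4433310705135], [0.0, 608.9929856954294, 251.79459942739575], [0.0, 0.0, 1.0]] [[-0.4704, -0.3884, 0.7924, -0.5103], [-0.8822, 0.1849, -0.4331, 0.6091], [0.0217, -0.9028, -0.4296, 0.6207], [0.0, 0.0, 0.0, 1.0]]
top [[466.5571696580449, 0.0, 319.45354253579654], [0.0, 466.5571696580449, 240.54696064508968], [0.0, 0.0, 1.0]] [[0.0055, -0.9872, 0.1594, 0.306], [-1.0, -0.0067, -0.0064, 0.0621], [0.0074, -0.1594, -0.9872, 1.1838], [0.0, 0.0, 0.0, 1.0]]
wrist [[421.7840246649873, 0.0, 314.7459915679201], [0.0, 421.7840246649873, 235.64317644488338], [0.0, 0.0, 1.0]] [[1.0, -0.001, 0.0007, -0.0002], [0.0007, 0.9538, 0.3004, -0.0769], [-0.0009, -0.3004, 0.9538, -0.1293], [0.0, 0.0, 0.0, 1.0]]
```

View pics/scene0.png

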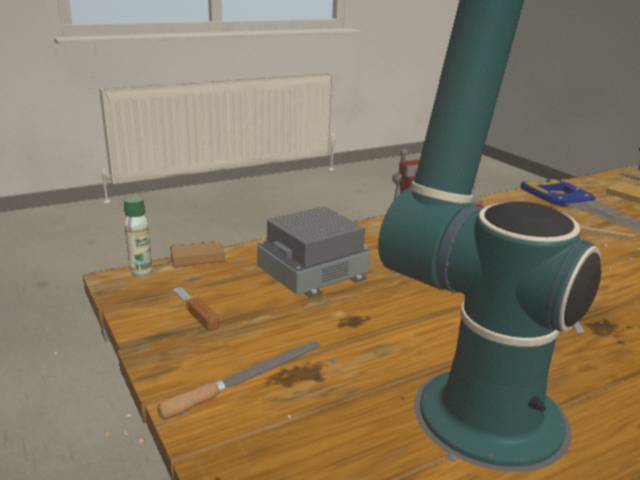

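View pics/top0.png

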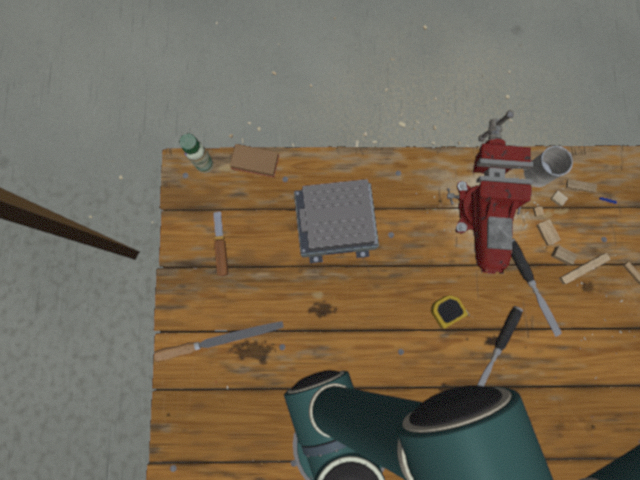

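View pics/wrist0.png

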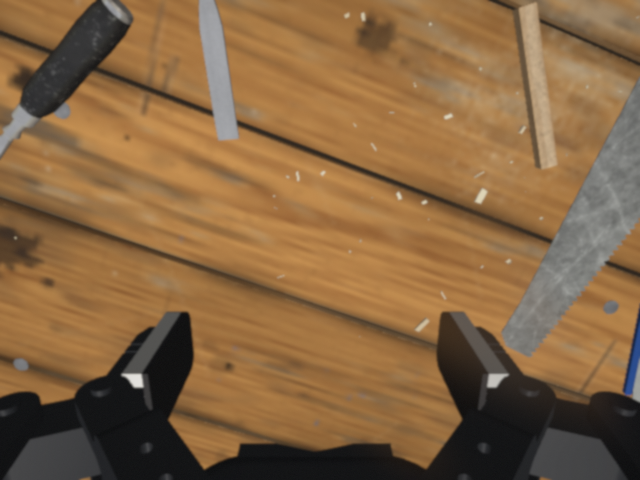

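The top view has up = +x and left = +y. The pry tool (220,243) is left of the box (338,218), on the notch side. The glue bottle is at (195,152), the sanding block at (255,160) and the tape measure at (450,312). Next I'll zoom in and measure.

```bash
cat > h.py <<'E'
from workcell import bot
import cv2,numpy as np
from scipy.spatial.transform import Rotation as R
def cam(n):
    if n=="wrist":
        s=bot.read_state();c=bot.read_camera(n)
        T=np.eye(4);T[:3,:3]=R.from_rotvec(s["tcp_rot"]).as_matrix();T[:3,3]=s["tool_pos"]
        return c["img"],c["camera_matrix"],T@c["T_tool_cam"]
    c=bot.read_camera(n);return c["img"],c["camera_matrix"],c["pose"]
def ray(K,P,u,v,z):
    d=P[:3,:3]@np.linalg.solve(K,[u,v,1]);return P[:3,3]+d*(z-P[2,3])/d[2]
def proj(K,P,X):
    X=np.atleast_2d(X);c=(X-P[:3,3])@P[:3,:3];q=c@K.T;return q[:,:2]/q[:,2:]
def save(name,im,crop=None,s=1):
    if crop: x0,y0,x1,y1=crop;im=im[y0:y1,x0:x1]
    im=cv2.resize(im,None,fx=s,fy=s,interpolation=cv2.INTER_CUBIC);cv2.imwrite("pics/"+name,im[:,:,::-1])
E
python3 - <<'E'
from h import *
im,K,P=cam("top")
save("topA.png",im,(180,120,400,290),3.6)
im,K,P=cam("scene")
save("scA.png",im,(110,180,390,350),2.8)
E
```

```text
(no output)
```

View pics/topA.png

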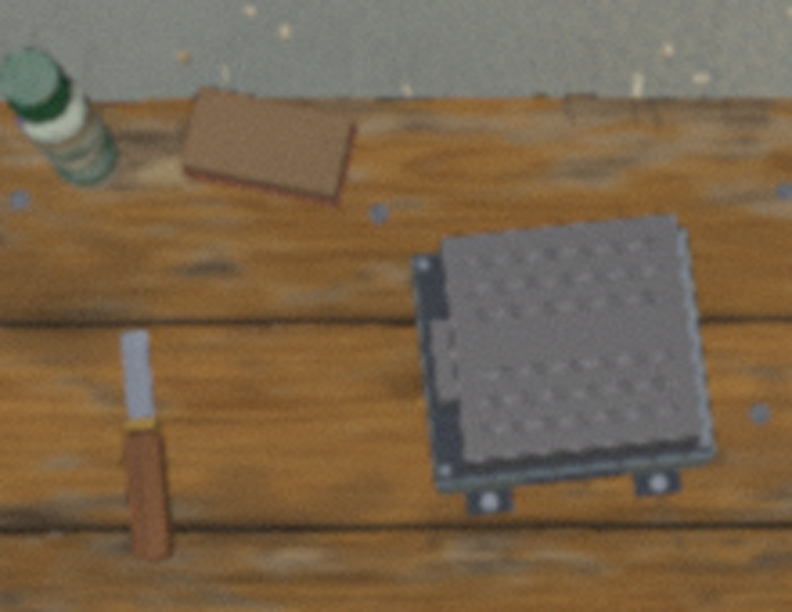

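View pics/scA.png

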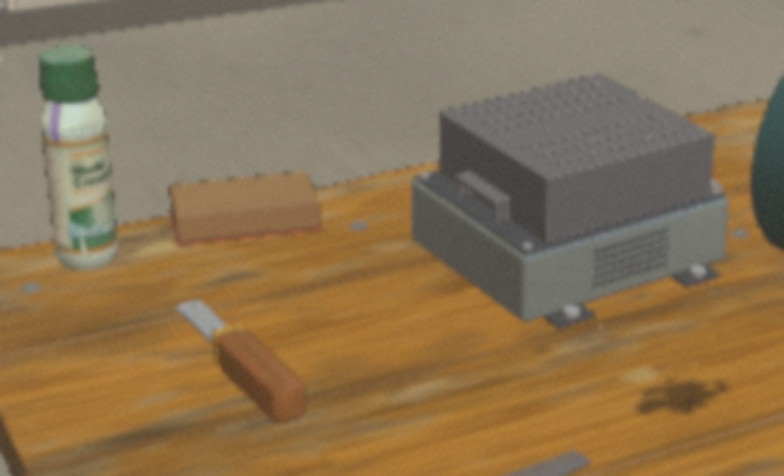

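```bash
cat >> h.py <<'E'
def T2(p):
    T=np.eye(4);T[:2,:2]=[[np.cos(p[2]),-np.sin(p[2])],[np.sin(p[2]),np.cos(p[2])]];T[:2,3]=p[:2];return T
def tf(T,X): X=np.atleast_2d(X);return X@T[:3,:3].T+T[:3,3]
E
python3 - <<'E'
from h import *
from scipy.optimize import least_squares
_,Kt,Pt=cam("top");_,Ks,Ps=cam("scene")
bx=[(-.082,.097,.06),(-.082,-.097,.06),(.082,.097,.06)]
pxt=np.array([(438,490),(714,458),(415,257)])/3.6+[180,120]
cv=[(.075,.077,.112),(-.075,.077,.112),(-.075,-.079,.112),(.075,-.079,.112)]
pct=np.array([(442,238),(465,463),(706,445),(678,215)])/3.6+[180,120]
# scene: box front corner top (-x,+y) (524,270)?; cover top corners
pcs=np.array([(440,110),(549,180),(713,134),(600,75)])/2.8+[110,180]
def f(p):
    T=T2(p);return np.r_[(proj(Kt,Pt,tf(T,bx+cv))-np.r_[pxt,pct]).ravel(),(proj(Ks,Ps,tf(T,cv))-pcs).ravel()]
r=least_squares(f,[.7,0,.0]);print("box",r.x,f(r.x).round(1))
T=T2(r.x);print("notch",tf(T,(0,.091,.067)))
# tool: top: tip (134,331)..., butt
tp=np.array([(135,331),(141,430),(152,558)])/3.6+[180,120]
print([ray(Kt,Pt,*tp[0],.016),ray(Kt,Pt,*tp[1],.02),ray(Kt,Pt,*tp[2],.025)])
# tool fit both; points tip, butt top
ts=np.array([(190,305)])/2.8+[110,180]
X=[(.114,0,.0162),(-.05,0,.025)]
def g(p):
    T=T2(p);return np.r_[(proj(Kt,Pt,tf(T,X))-tp[[0,2]]).ravel(),(proj(Ks,Ps,tf(T,X[:1]))-ts).ravel()]
q=least_squares(g,[.6,.3,0]);print("tool",q.x,g(q.x).round(1))
for n,(u,v),z in [("glue",(97,170),0),("sand",(268,140),.027)]:
    print(n,ray(Kt,Pt,u/3.6+180,v/3.6+120,z))
E
```

```text
box [0.54189761 0.01124876 0.10800248] [-0.5 -0.4  2.1  0.5 -0.4 -0.9 -0.2  0.6 -0.4  0.4 -0.6 -1.3 -0.5  0.6
 -0.4  0.4 -0.6 -0.1  1.4  0.3  0.4 -0.5]
notch [[0.53208848 0.10171854 0.067     ]]
[array([0.56690357, 0.31554052, 0.016     ]), array([0.49505395, 0.30761032, 0.02      ]), array([0.40486954, 0.29542661, 0.025     ])]
tool [0.45317363 0.30137221 0.12331808] [ 0.   0.2  0.1  0.5 -0.3 -1.1]
glue [0.69068586 0.35160903 0.        ]
sand [0.70524206 0.22357177 0.027     ]
```

```bash
cat >> h.py <<'E'
def here():
    s=bot.read_state();return s["tool_pos"],R.from_rotvec(s["tcp_rot"])
def yawx(Rm): x=Rm.as_matrix()[:,0];return np.arctan2(x[1],x[0])
def delta(target,p=None,Rm=None):
    """needed shift in tool units"""
    p0,R0=here();p=p0 if p is None else p;Rm=R0 if Rm is None else Rm
    return Rm.inv().apply(np.array(target)-p)/.03
E
python3 - <<'E'
from h import *
p,Rm=here();print(p,yawx(Rm),Rm.as_matrix().round(3).tolist())
a=np.array([.45,-.1,.305]);b=np.array([.453,.301,.305])
print(delta(a),delta(b,p=a))
E
```

```text
[ 0.24389287 -0.62922105  0.24496054] -1.2010117650844472 [[0.361, -0.932, -0.0], [-0.932, -0.361, 0.001], [-0.001, -0.0, -1.0]]
[-13.96637391 -12.78147152  -1.99353123] [-1.24270066e+01 -4.92414847e+00  6.86351763e-03]
```

arm_command(steps=[0, 0, -1, 0, 0, 0, 1, -0.8, -0.7, -1, 0, 0, 0, 1, -1, -0.9, 0, 0, 0, 0, 1, -1, -0.9, 0, 0, 0, 0, 1, -1, -0.9, 0, 0, 0, 0, 1, -1, -0.9, 0, 0, 0, 0, 1, -1, -0.9, 0, 0, 0, 0, 1, -1, -0.9, 0, 0, 0, 0, 1, -1, -0.9, 0, 0, 0, 0, 1, -1, -0.9, 0, 0, 0, 0, 1])

```text
time: 1.6
tool_pos: [0.3698, -0.2963, 0.3055]
tcp_rot: [-2.592, 1.775, -0.001]
wrist_force: [0.2, -0.4, -0.5]
width: 1.0
```

arm_command(steps=[-1, -0.9, 0, 0, 0, 0, 1, -1, -0.9, 0, 0, 0, 0, 1, -1, -0.9, 0, 0, 0, 0, 1, -1, -0.9, 0, 0, 0, 0, 1, -1, -0.9, 0, 0, 0, 0, 1, -1, -0.4, 0, 0, 0, 0, 1, -1, -0.4, 0, 0, 0, 0, 1, -1, -0.4, 0, 0, 0, 0, 1, -1, -0.4, 0, 0, 0, 0, 1, -1, -0.4, 0, 0, 0, 0, 1])

```text
time: 2.85
tool_pos: [0.4428, 0.0537, 0.3056]
tcp_rot: [-2.592, 1.775, -0.001]
wrist_force: [-0.2, 0.6, 0.4]
width: 0.995
```

Run:
```python
from h import *
p,Rm=here();print(p,yawx(Rm),bot.read_state()["q"].round(2))
print(delta([.453,.301,.305]))
```

```text
[0.44280739 0.05369188 0.30555054] -1.2009410265057077 [ 0.06 -0.22  1.98 -0.    1.37  1.27]
[-7.56335977 -3.2966691   0.01833282]
```

arm_command(steps=[-0.95, -0.4, 0, 0, 0, 0, 1, -0.95, -0.4, 0, 0, 0, 0, 1, -0.95, -0.4, 0, 0, 0, 0, 1, -0.95, -0.4, 0, 0, 0, 0, 1, -0.95, -0.4, 0, 0, 0, 0, 1, -0.95, -0.4, 0, 0, 0, 0, 1, -0.95, -0.4, 0, 0, 0, 0, 1, -0.95, -0.5, 0, 0, 0, 0, 1, 0, 0, 0, 0, 0, -1, 1, 0, 0, 0, 0, 0, -1, 1])

```text
time: 4.1
tool_pos: [0.4527, 0.3016, 0.3052]
tcp_rot: [2.766, -1.488, -0.0]
wrist_force: [0.3, 0.4, 0.3]
width: 0.999
```

arm_command(steps=[0, 0, 0, 0, 0, -1, 1, 0, 0, 0, 0, 0, -1, 1, 0, 0, 0, 0, 0, -1, 1, 0, 0, 0, 0, 0, -1, 1, 0, 0, 0, 0, 0, -1, 1, 0, 0, 0, 0, 0, -1, 1, 0, 0, 0, 0, 0, -1, 1, 0, 0, 0, 0, 0, -1, 1, 0, 0, 0, 0, 0, -1, 1, 0, 0, 0, 0, 0, -1, 1])

```text
time: 5.35
tool_pos: [0.4528, 0.301, 0.3054]
tcp_rot: [-3.14, -0.093, -0.0]
wrist_force: [-0.3, -0.8, -0.8]
width: 0.998
```

arm_command(steps=[0, 0, 0, 0, 0, -1, 1, 0, 0, 0, 0, 0, -1, 1, 0, 0, 0, 0, 0, -1, 1, 0, 0, 0, 0, 0, -1, 1, 0, 0, 0, 0, 0, -1, 1, 0, 0, 0, 0, 0, -1, 1, 0, 0, 0, 0, 0, -1, 1, 0, 0, 0, 0, 0, -1, 1, 0, 0, 0, 0, 0, -1, 1, 0, 0, 0, 0, 0, -1, 1])

```text
time: 6.6
tool_pos: [0.4528, 0.301, 0.3054]
tcp_rot: [-2.673, -1.651, -0.0]
wrist_force: [-0.6, -0.4, 0.5]
width: 1.0
```

arm_command(steps=[0, 0, 0, 0, 0, -1, 1, 0, 0, 0, 0, 0, -1, 1, 0, 0, 0, 0, 0, -1, 1, 0, 0, 0, 0, 0, -1, 1, 0, 0, 0, 0, 0, -1, 1, 0, 0, 0, 0, 0, -0.6, 1, 0, 0, 0, 0, 0, 0, 1])

```text
time: 7.48
tool_pos: [0.4528, 0.301, 0.3054]
tcp_rot: [2.087, 2.348, 0.0]
wrist_force: [-0.3, -0.8, 0.3]
width: 1.005
```

Run:
```python
from h import *
p,Rm=here();print(p,yawx(Rm),bot.read_state()["q"].round(2))
im,K,P=cam("wrist");save("w1.png",im)
X=tf(T2([.4532,.3014,.1233]),[(.114,0,.0162),(-.05,0,.025),(.05,0,.02)]);print(proj(K,P,X))
```

```text
[0.4527831  0.30098247 0.30535878] 1.68857966448454 [ 0.54 -0.02  1.81  0.    1.35 -1.15]
[[315.9750827  287.91796496]
 [315.06076252 132.87728877]
 [315.64758606 232.41964626]]
```

View pics/w1.png

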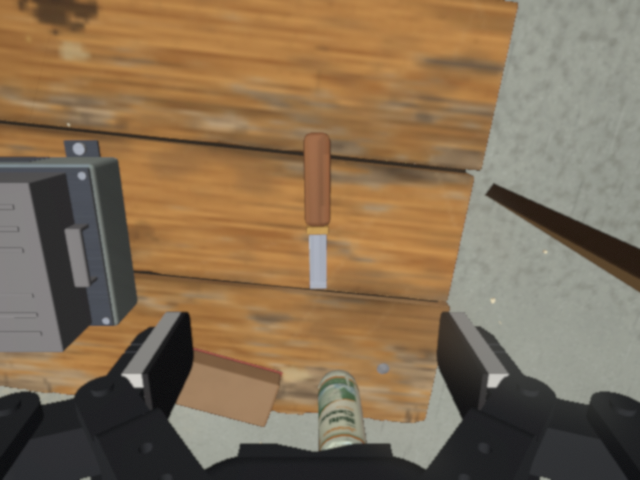

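The tool's tip is at (318,289) and its butt at (317,132). That is within 2 px of the fit, so I'm descending to grasp.

arm_command(steps=[0.04, 0, 1, 0, 0, 0, 1, 0, 0, 1, 0, 0, 0, 1, 0, 0, 1, 0, 0, 0, 1, 0, 0, 1, 0, 0, 0, 1, 0, 0, 1, 0, 0, 0, 1, 0, 0, 1, 0, 0, 0, 1, 0, 0, 1, 0, 0, 0, 0.7, 0, 0, 1, 0, 0, 0, 0.7, 0, 0, 1, 0, 0, 0, 0.7, 0, 0, 0.6, 0, 0, 0, 0.7], squeeze=80)

```text
time: 8.78
tool_pos: [0.4519, 0.3017, 0.0157]
tcp_rot: [-2.087, -2.348, 0.003]
wrist_force: [-0.3, -0.5, -0.5]
width: 0.696
```

arm_command(steps=[0, 0, 0, 0, 0, 0, 0.6, 0, 0, 0, 0, 0, 0, 0, 0, 0, 0, 0, 0, 0, 0, 0, 0, 0, 0, 0, 0, 0, 0, 0, 0, 0, 0, 0, 0, 0, 0, 0, 0, 0, 0, 0], squeeze=80)

```text
time: 9.52
tool_pos: [0.454, 0.303, 0.019]
tcp_rot: [2.085, 2.348, 0.005]
wrist_force: [0.1, -0.1, 6.8]
width: 0.288
```

Run:
```python
from h import *
p,Rm=here();print(p,yawx(Rm),bot.read_state()["q"].round(2),bot.read_state()["width"])
im,K,P=cam("wrist");save("w2.png",im)
```

```text
[0.45403009 0.30304683 0.01895594] 1.6892485788795566 [ 0.54  0.27  2.07  0.    0.8  -1.15] 0.2879455111013895
```

View pics/w2.png

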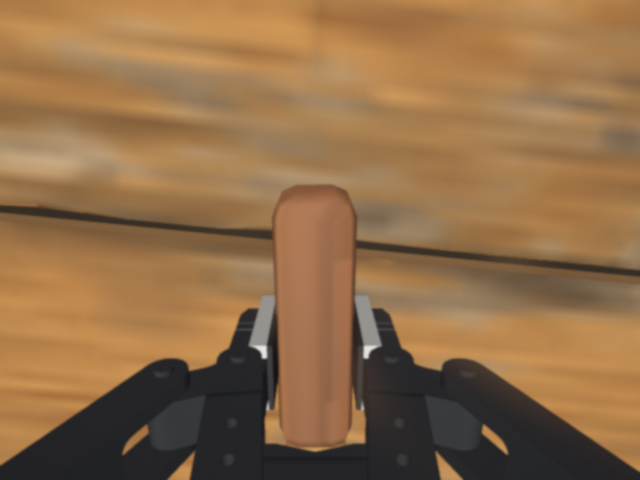

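arm_command(steps=[0, 0, -0.5, 0, 0, 0, 0, 0, 0, -1, 0, 0, 0, 0, 0, 0, -1, 0, 0, 0, 0, 0, 0, -1, 0, 0, 1, 0, 0, 0, 0, 0, 0, 1, 0, 0, 0, 0, 0, 0, 1, 0, 0, 0, 0, 0, 0, 1, 0, 0, 0, 0, 0, 0, 1, 0, 0, 0, 0, 0, 0, 1, 0, 0, 0, 0, 0, 0, 1, 0])

```text
time: 10.82
tool_pos: [0.4522, 0.302, 0.1227]
tcp_rot: [2.792, 1.441, -0.001]
wrist_force: [-1.2, 0.0, -0.9]
width: 0.288
```

arm_command(steps=[0, 0, 0, 0, 0, 1, 0, 0, 0, 0, 0, 0, 1, 0, 0, 0, 0, 0, 0, 1, 0, 0, 0, 0, 0, 0, 1, 0, 0, 0, 0, 0, 0, 1, 0, 0, 0, 0, 0, 0, 1, 0, 0, 0, 0, 0, 0, 1, 0, 0, 0, 0, 0, 0, 1, 0, 0, 0, 0, 0, 0, 0.1, 0, 0, 0, 0, 0, 0, 0, 0])

```text
time: 12.08
tool_pos: [0.4525, 0.3021, 0.1225]
tcp_rot: [3.137, 0.172, 0.0]
wrist_force: [-0.1, -0.4, 0.0]
width: 0.29
```

Run:
```python
from h import *
p,Rm=here();print(p,yawx(Rm),bot.read_state()["q"].round(2),bot.read_state()["wrist_force"],bot.read_state()["width"])
im,K,P=cam("top");save("t2.png",im,(180,120,400,290),3.6)
im,K,P=cam("scene");save("s2.png",im,(110,180,390,350),2.8)
im,K,P=cam("wrist");save("w3.png",im)
```

```text
[0.45254216 0.30212358 0.12254008] 0.10956092227837297 [ 0.54  0.13  2.01 -0.    1.01  0.43] [-0.08527498 -0.44514107  0.02349465] 0.28996586457399526
```

View pics/t2.png

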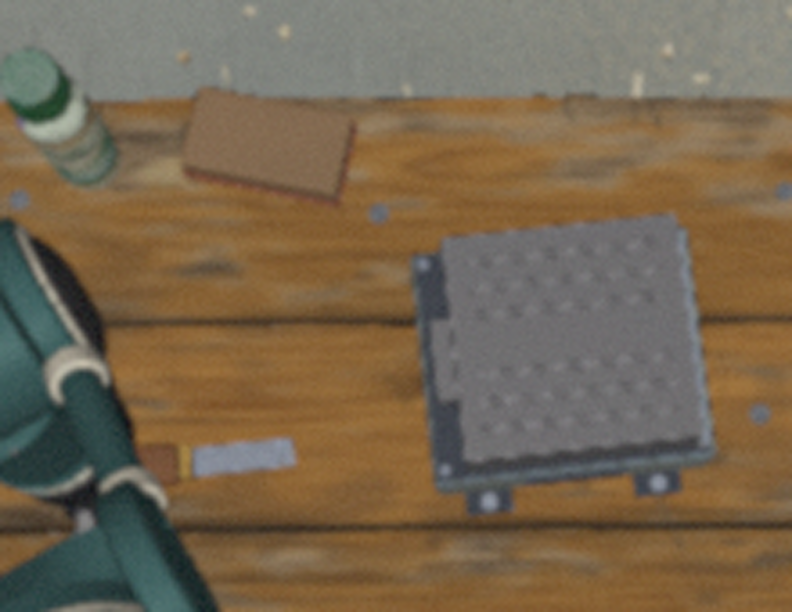

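View pics/s2.png

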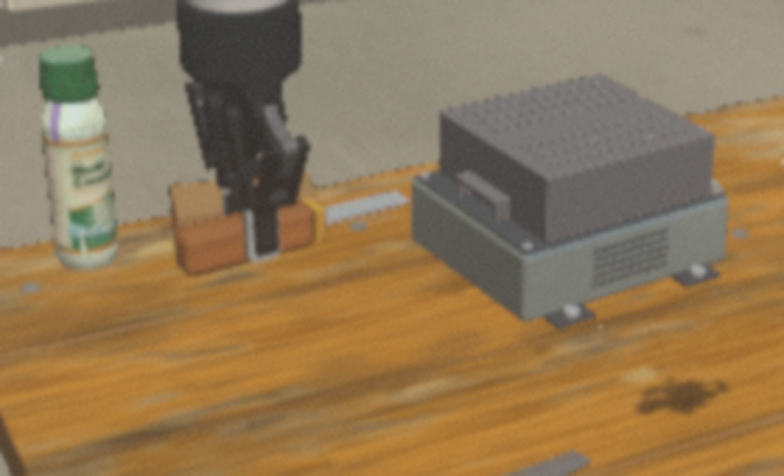

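View pics/w3.png

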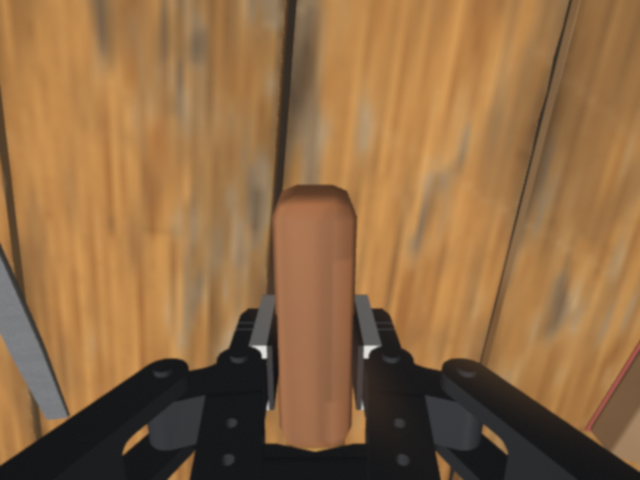

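The top view shows the blade tip at about crop px (295,452), and the handle is held firmly and level. I'll compare the predicted tip with this and work out the approach.

Run:
```python
from h import *
p,Rm=here()
tip=lambda d: p+Rm.apply([0,d,.004])
_,K,P=cam("top");_,Ks,Ps=cam("scene")
for d in (.1135,.0495):
  q=tip(d);print(d,q,(proj(K,P,q)-[180,120])*3.6,(proj(Ks,Ps,q)-[110,180])*2.8)
# lip corners predicted in the views
T=T2([.5419,.0112,.108])
L=tf(T,[(-.024,.091,.079),(.024,.091,.079),(0,.091,.0765)])
print((proj(K,P,L)-[180,120])*3.6,(proj(Ks,Ps,L)-[110,180])*2.8)
```

```text
0.1135 [0.46493971 0.18932008 0.11835887] [[292.52902401 452.78542993]] [[402.52307132 196.83162054]]
0.0495 [0.45799021 0.25294166 0.11835751] [[192.75838773 462.87152851]] [[319.06709699 218.39605533]]
[[436.09478798 398.35372499]
 [429.24160612 328.53468882]
 [432.78085277 364.07403478]] [[491.86516399 199.88126519]
 [457.85093027 176.79013159]
 [474.61015173 191.19355024]]
```

Run:
```python
from h import *
T=T2([.5419,.0112,.108])
L=tf(T,[(-.024,.091,.079),(.024,.091,.079),(-.024,.091,.074),(.024,.091,.074),(-.024,.091,.06),(.024,.091,.06),(-.024,.077,.079),(.024,.077,.079)])
for n,c in (("scene",(255,215,345,285)),("top",(285,185,385,260))):
    im,K,P=cam(n);im=im[c[1]:c[3],c[0]:c[2]].copy();s=8
    im=cv2.resize(im,None,fx=s,fy=s,interpolation=cv2.INTER_CUBIC)
    for q in (proj(K,P,L)-c[:2]+.5)*s: cv2.circle(im,tuple(int(a) for a in q),3,(255,0,0),-1)
    save("z_"+n+".png",im)
```

```text
(no output)
```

View pics/z_scene.png

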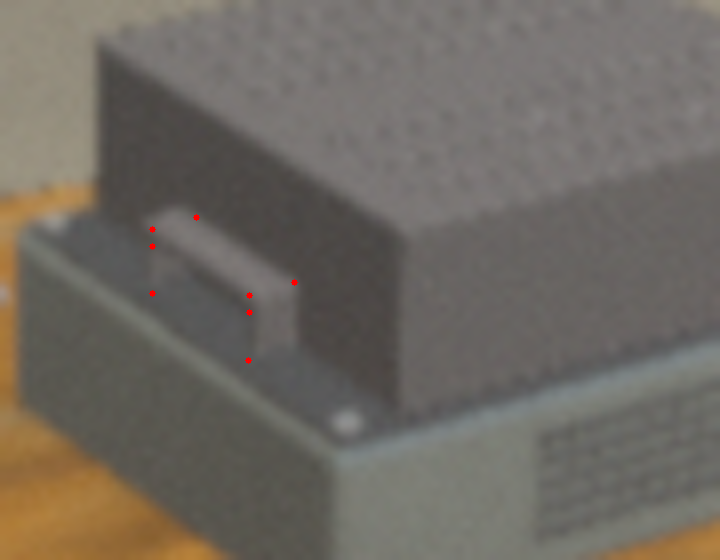

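View pics/z_top.png

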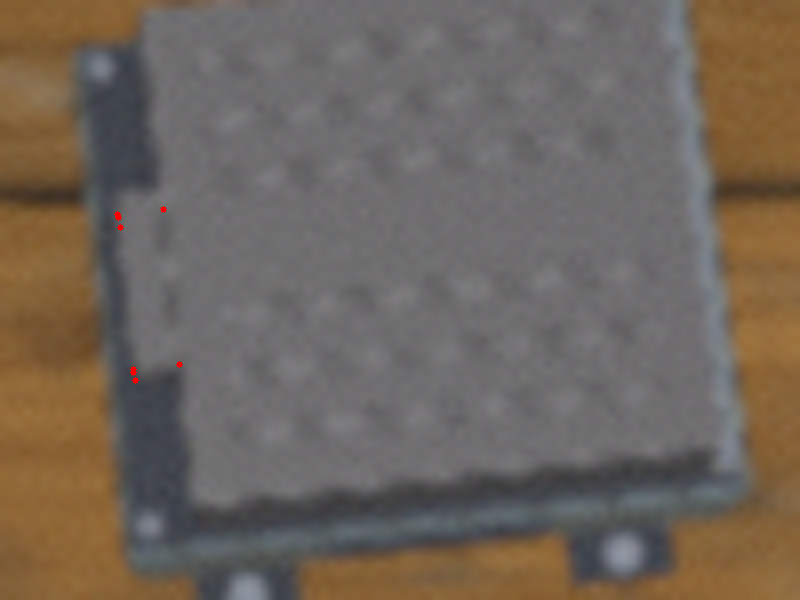

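Run:
```python
from h import *
p,Rm=here();T=T2([.5419,.0112,.108])
for y in (.130,.081):
    t=tf(T,(0.002,y,.067))[0]; g=t-Rm.apply([0,.1135,.004]);print(y,t,g,delta(g))
```

```text
0.13 [0.52987563 0.14065816 0.067     ] [0.51760457 0.25349307 0.07099429] [1.97750208 1.84767691 1.7088866 ]
0.081 [0.53515734 0.09194365 0.067     ] [0.52288629 0.20477856 0.07099429] [1.9769635  3.48101015 1.70896888]
```

arm_command(steps=[1, 0, 0.5, 0, 0, 0, 0, 0.98, 0, 0.5, 0, 0, 0, 0, 0, 0.9, 0.7, 0, 0, 0, 0, 0, 0.95, 0, 0, 0, 0, 0, 0, 0, 0, 0, 0, 0, 0, 0, 0, 0, 0, 0, 0, 0])

```text
time: 13.18
tool_pos: [0.5181, 0.2538, 0.0716]
tcp_rot: [-3.136, -0.169, -0.001]
wrist_force: [0.4, 0.2, -0.7]
width: 0.291
```

Run:
```python
from h import *
p,Rm=here();s=bot.read_state();print(p,yawx(Rm),s["wrist_force"])
print(delta([0.52288629, 0.20477856, 0.071]))
im,K,P=cam("top");save("t3.png",im,(230,160,400,270),4.6)
im,K,P=cam("scene");save("s3.png",im,(210,190,350,290),5.6)
```

```text
[0.51807636 0.253816   0.07160719] 0.10755192754077399 [ 0.40042003  0.15966823 -0.71405384]
[-0.01607268  1.64235933  0.01923098]
```

View pics/t3.png

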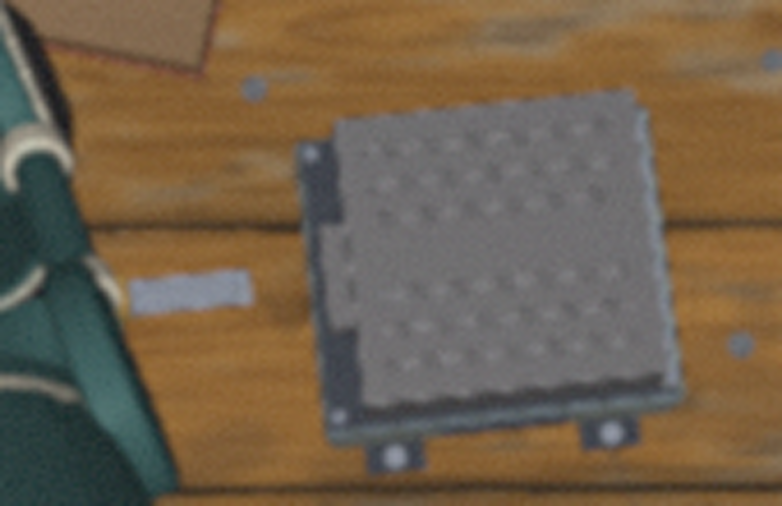

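View pics/s3.png

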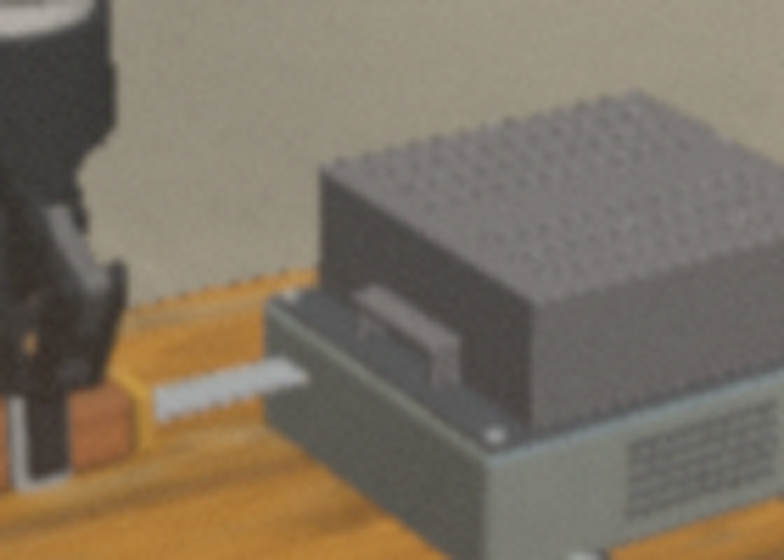

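The blade tip at (252,288) lines up with the lip, centred at (330,277). Inserting now.

arm_command(steps=[0, 0.5, 0, 0, 0, 0, 0, 0, 0.5, 0, 0, 0, 0, 0, 0, 0.35, 0, 0, 0, 0, 0, 0, 0.3, 0, 0, 0, 0, 0, 0, 0, 0, 0, 0, 0, 0])

```text
time: 13.9
tool_pos: [0.5232, 0.2034, 0.0713]
tcp_rot: [-3.137, -0.167, 0.0]
wrist_force: [0.1, -1.1, -1.8]
width: 0.29
```

Run:
```python
from h import *
p,Rm=here();s=bot.read_state();print(p,yawx(Rm),s["wrist_force"])
im,K,P=cam("top");save("t4.png",im,(230,160,400,270),4.6)
im,K,P=cam("scene");save("s4.png",im,(210,190,350,290),5.6)
```

```text
[0.52316197 0.20336552 0.07130546] 0.10660265113434846 [ 0.08320625 -1.11326428 -1.81469308]
```

View pics/s4.png

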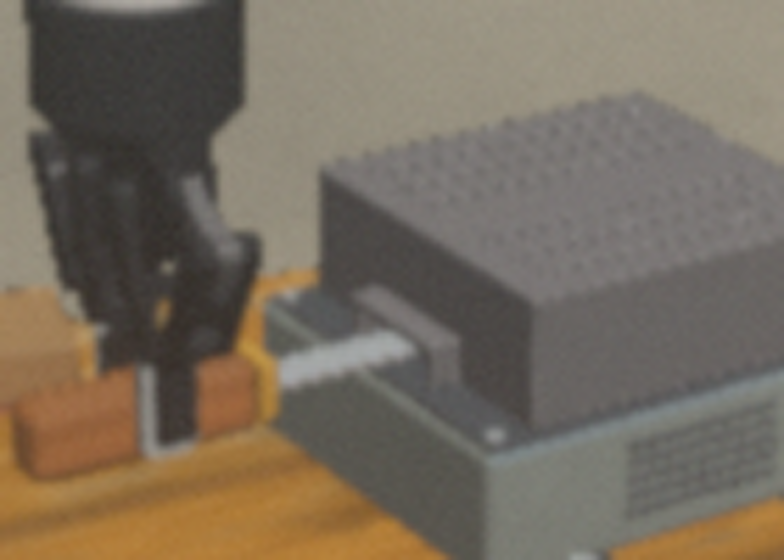

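View pics/t4.png

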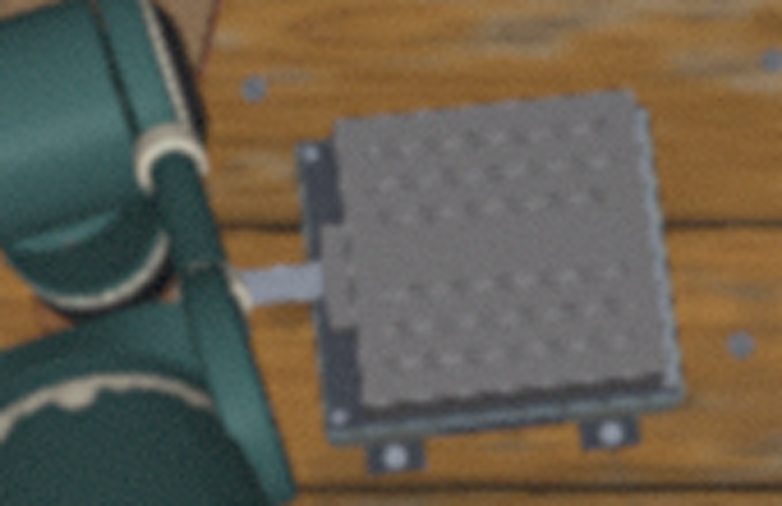

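The blade is in the notch, between the lip and the box top. Prying upward.

arm_command(steps=[0, 0, -0.12, 0, 0, 0, 0, 0, 0, -0.12, 0, 0, 0, 0, 0, 0, -0.12, 0, 0, 0, 0, 0, 0, -0.12, 0, 0, 0, 0, 0, 0, -0.12, 0, 0, 0, 0, 0, 0, -0.12, 0, 0, 0, 0])

```text
time: 14.75
tool_pos: [0.5233, 0.2044, 0.0934]
tcp_rot: [-3.137, -0.17, -0.001]
wrist_force: [0.3, -0.5, -0.9]
width: 0.29
```

Run:
```python
from h import *
p,Rm=here();s=bot.read_state();print(p,s["wrist_force"],s["torque"])
im,K,P=cam("scene");save("s5.png",im,(210,170,390,290),4.2)
```

```text
[0.52325969 0.20438264 0.0934469 ] [ 0.32765773 -0.46687973 -0.93083874] [-0.00877271  0.04235054 -0.01706818]
```

View pics/s5.png

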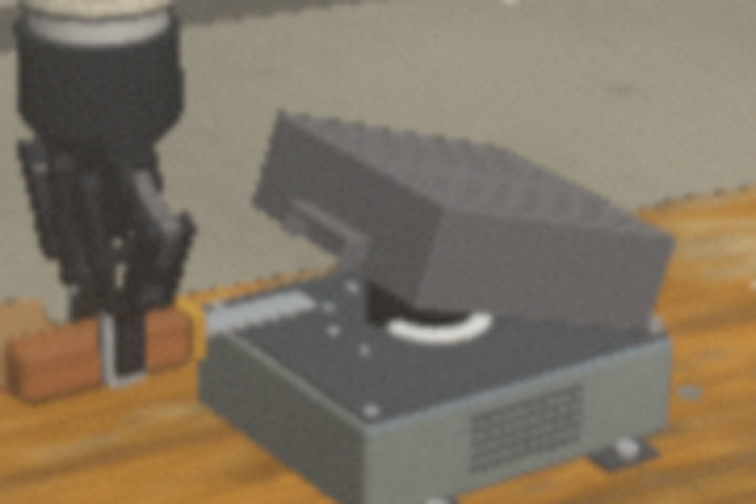

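arm_command(steps=[0, -1, 0, 0, 0, 0, 0, 0, -1, 0, 0, 0, 0, 0, 0, -0.8, 0, 0, 0, 0, 0, 0, 0, 1, 0, 0, 0, 0, 0, 0, 0.9, 0, 0, 0, 0, 0, 0, 0.4, 0, 0, 0, 0, 0, 0, 0, 0, 0, 0, 0])

```text
time: 15.68
tool_pos: [0.5133, 0.2873, 0.023]
tcp_rot: [3.136, 0.169, -0.003]
wrist_force: [0.2, 0.2, -1.1]
width: 0.29
```

Run:
```python
from h import *
p,Rm=here();s=bot.read_state();print(p,s["wrist_force"],s["torque"])
im,K,P=cam("top");save("t6.png",im,(200,140,440,300),3.3)
im,K,P=cam("scene");save("s6.png",im,(180,150,420,310),3.3)
```

```text
[0.51329216 0.28729721 0.02302807] [ 0.18359992  0.167491   -1.12538698] [-0.01111318 -0.03041068 -0.01214267]
```

View pics/s6.png

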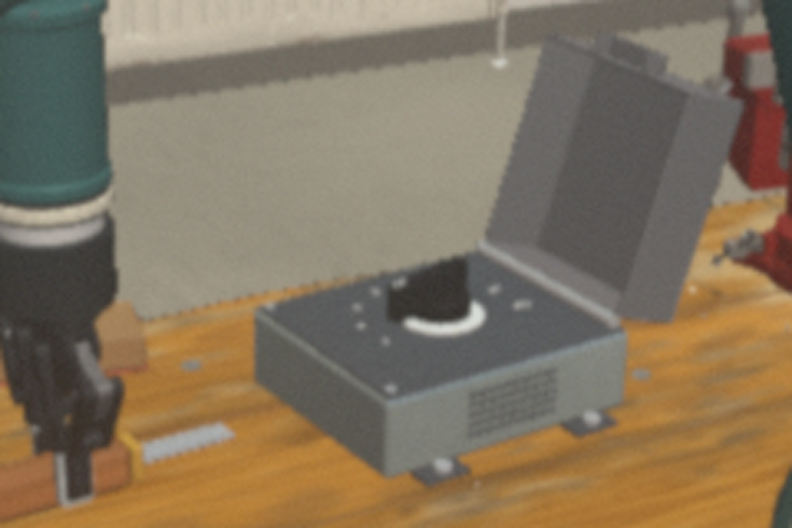

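View pics/t6.png

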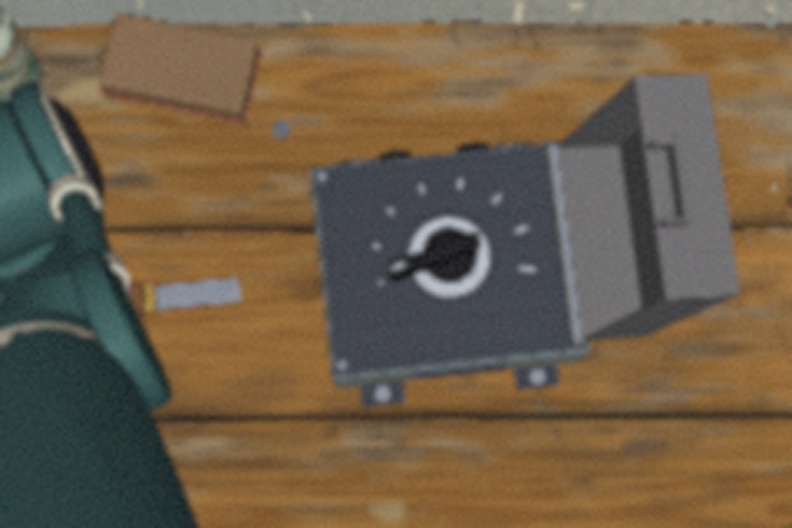

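The cover is swinging open. The selector pointer runs from axis (447,250) to tip (392,275), which gives about 108° in the box frame, so it is at click 0. The target is q = 1.571. Setting the tool down.

arm_command(steps=[0, 0, 0.12, 0, 0, 0, 0, 0, 0, 0, 0, 0, 0, 0, 0, 0, 0, 0, 0, 0, 0.6, 0, 0, 0, 0, 0, 0, 0.6, 0, 0, 0, 0, 0, 0, 0.6, 0, 0, -1, 0, 0, 0, 0.6, 0, 0, -1, 0, 0, 0, 0.6, 0, 0, -1, 0, 0, 0, 0.6, 0, 0, -1, 0, 0, 0, 0.6, 0, 0, -1, 0, 0, 0, 0.6])

```text
time: 17.02
tool_pos: [0.5139, 0.2877, 0.1713]
tcp_rot: [-3.137, -0.17, -0.0]
wrist_force: [-0.7, 0.9, -0.5]
width: 0.6
```

Run:
```python
from h import *
p,Rm=here();s=bot.read_state();print(p,yawx(Rm),s["q"].round(2),s["wrist_force"],s["width"])
im,K,P=cam("wrist");save("w7.png",im)
im,K,P=cam("top");save("t7.png",im,(260,150,400,270),5)
T=T2([.5419,.0112,.108])
for q in (0,.5236,1.571):
    a=1.833-q;X=tf(T,[(0,0,.097),(.048*np.cos(a),.048*np.sin(a),.097)]);print(q,((proj(K,P,X)-[260,150])*5).round().tolist())
```

```text
[0.51388567 0.2876977  0.17134051] 0.10797942587202058 [0.47 0.16 1.87 0.   1.11 0.36] [-0.71201952  0.89812777 -0.47102818] 0.5997065613411541
0 [[390.0, 328.0], [296.0, 363.0]]
0.5236 [[390.0, 328.0], [290.0, 312.0]]
1.571 [[390.0, 328.0], [354.0, 236.0]]
```

View pics/w7.png

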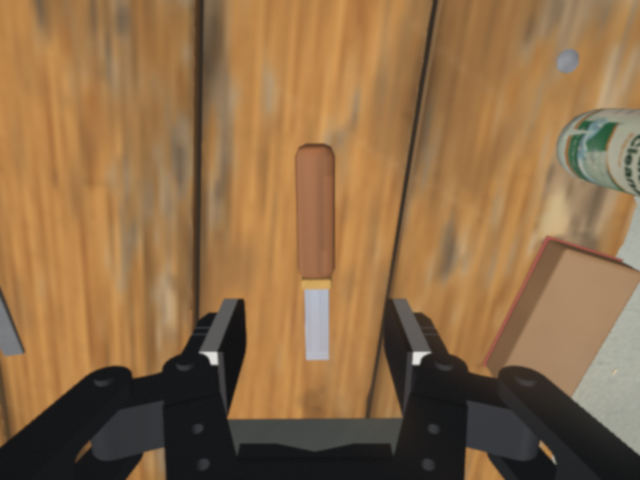

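View pics/t7.png

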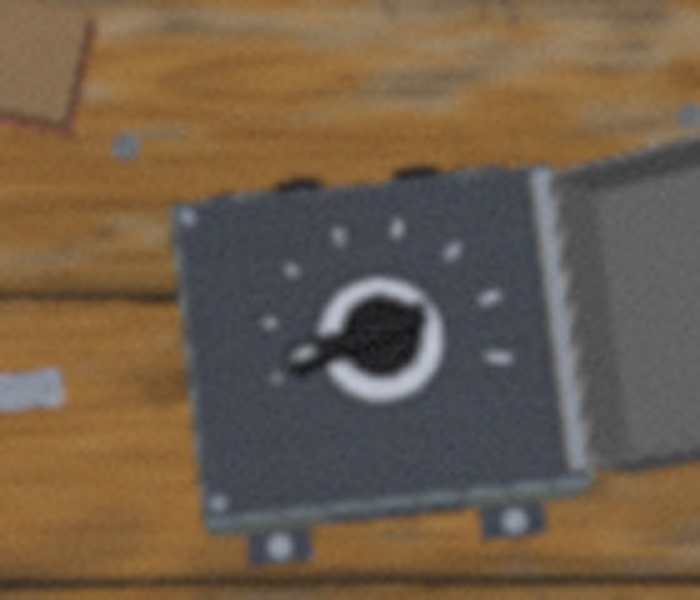

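Click 0 is confirmed: the observed tip is (300,368), against a predicted (296,363). The pry tool lies flat on the bench. Moving above the selector.

Run:
```python
from h import *
print(delta([.5419,.0112,.171]))
```

```text
[-0.16015501  9.29917286  0.09985301]
```

arm_command(steps=[0, 1, 0, 0, 0, -1, 0.6, 0, 0.9, 0, 0, 0, 0, 0.6, 0, 0.9, 0, 0, 0, 0, 0.6, 0, 0.9, 0, 0, 0, 0, 0.6, 0, 0.9, 0, 0, 0, 0, 0.6, 0, 0.9, 0, 0, 0, 0, 0.6, 0, 0.9, 0, 0, 0, 0, 0.6, 0, 0.9, 0, 0, 0, 0, 0.6, 0, 0.9, 0, 0, 0, 0, 0.6, 0, 0.9, 0, 0, 0, 0, 0.6])

```text
time: 18.38
tool_pos: [0.568, 0.0195, 0.169]
tcp_rot: [-3.124, -0.333, 0.002]
wrist_force: [1.2, -0.7, 0.4]
width: 0.604
```

Run:
```python
from h import *
p,Rm=here();print(p,yawx(Rm),delta([.5419,.0112,.171]))
```

```text
[0.56798729 0.01950899 0.16900144] 0.21269288885661214 [-0.90854877  0.08713943 -0.06524633]
```

arm_command(steps=[-0.9, 0.09, 0, 0, 0, 0, 0.6, 0, 0, 0, 0, 0, -1, 0.6, 0, 0, 0, 0, 0, -0.5, 0.6, 0, 0, 0, 0, 0, 0, 0.6])

```text
time: 18.88
tool_pos: [0.542, 0.012, 0.1692]
tcp_rot: [-3.088, -0.576, 0.002]
wrist_force: [-1.0, 0.5, -0.3]
width: 0.599
```

Run:
```python
from h import *
p,Rm=here();print(p,yawx(Rm))
im,K,P=cam("wrist");save("w8.png",im)
T=T2([.5419,.0112,.108]);a=1.833
for z in (.097,.061):print(proj(K,P,tf(T,[(0,0,z),(.048*np.cos(a),.048*np.sin(a),z)])).round())
```

```text
[0.5420479  0.01198548 0.16923986] 0.3690957401546611
[[314. 262.]
 [314. 168.]]
[[314. 240.]
 [314. 158.]]
```

View pics/w8.png

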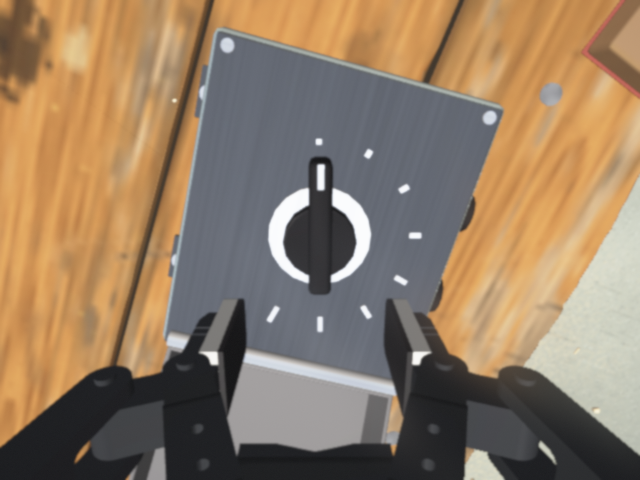

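The bar is vertical at x≈320, from (320,157) to (320,294). It sits about 2.5 mm off in tool x, which I'll correct as I descend to grip the bar at its axis.

arm_command(steps=[0.08, -0.07, 0, 0, 0, 0, 0.5, 0, 0, 1, 0, 0, 0, 0.4, 0, 0, 1, 0, 0, 0, 0.4, 0, 0, 0.37, 0, 0, 0, 0.4, 0, 0, 0, 0, 0, 0, 0.4], squeeze=40)

```text
time: 19.55
tool_pos: [0.5436, 0.015, 0.0984]
tcp_rot: [-3.088, -0.577, 0.003]
wrist_force: [-0.4, 0.8, 0.6]
width: 0.403
```

Run:
```python
from h import *
p,Rm=here();print(p,yawx(Rm),bot.read_state()["wrist_force"])
im,K,P=cam("wrist");save("w9.png",im)
im,K,P=cam("scene");save("s9.png",im,(210,120,390,260),4)
```

```text
[0.5436385  0.01502162 0.09844292] 0.3697448013339924 [-0.43472835  0.80753025  0.63951912]
```

View pics/w9.png

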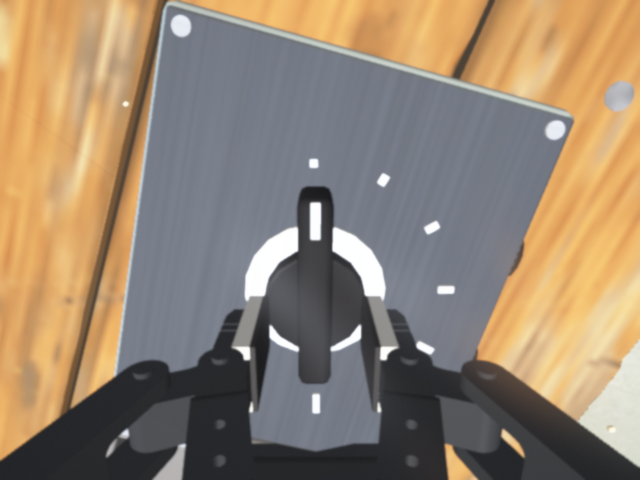

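View pics/s9.png

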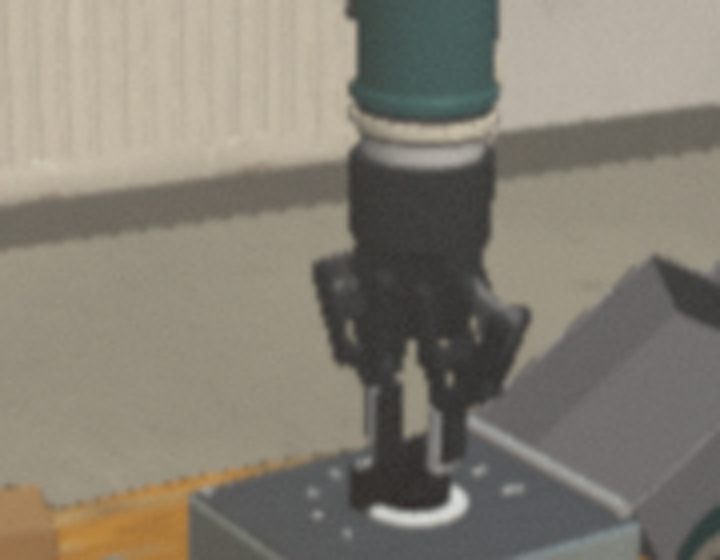

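The jaws are centred on the bar (x=314), and the ring centre agrees with the TCP. Closing and checking.

arm_command(steps=[0, 0, 0, 0, 0, 0, 0, 0, 0, 0, 0, 0, 0, 0, 0, 0, 0, 0, 0, 0, 0, 0, 0, 0, 0, 0, 0, 0, 0, 0, 0, 0, 0, 0, 0], squeeze=60)

```text
time: 20.27
tool_pos: [0.5439, 0.0143, 0.1008]
tcp_rot: [3.087, 0.578, -0.001]
wrist_force: [-4.6, -1.5, 7.4]
width: 0.117
```

Run:
```python
from h import *
p,Rm=here();s=bot.read_state();print(p,yawx(Rm),s["wrist_force"],s["torque"],s["width"]*85)
im,K,P=cam("wrist");save("w10.png",im)
```

```text
[0.54391757 0.01432105 0.10079782] 0.3701818481393694 [-4.61941373 -1.4989236   7.41141847] [-0.27654882  0.70538906  0.03472287] 9.93363527296028
```

View pics/w10.png

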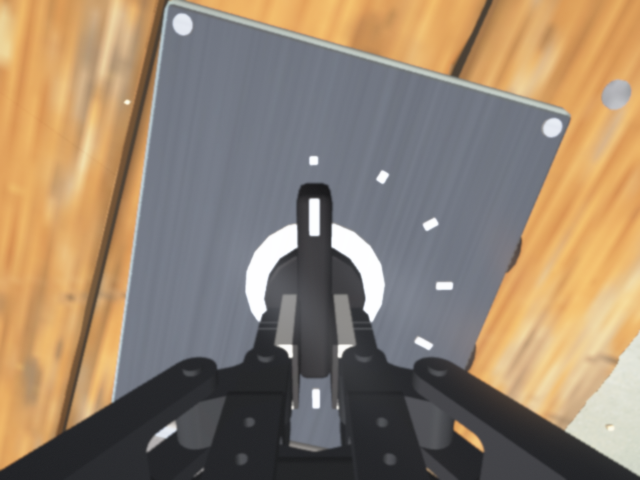

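arm_command(steps=[0, 0, -0.05, 0, 0, 0, 0, 0, 0, 0, 0, 0, 0.8, 0, 0, 0, 0, 0, 0, 1, 0, 0, 0, 0, 0, 0, 1, 0, 0, 0, 0, 0, 0, 1, 0, 0, 0, 0, 0, 0, 1, 0, 0, 0, 0, 0, 0, 1, 0, 0, 0, 0, 0, 0, 1, 0])

```text
time: 21.32
tool_pos: [0.5434, 0.0143, 0.1009]
tcp_rot: [3.094, -0.539, -0.002]
wrist_force: [-4.1, -3.8, 3.8]
width: 0.115
```

Run:
```python
from h import *
p,Rm=here();s=bot.read_state();print(p,yawx(Rm),s["wrist_force"],s["torque"],s["width"]*85)
im,K,P=cam("wrist");save("w11.png",im)
```

```text
[0.54344241 0.01426237 0.10085496] -0.3453067064938242 [-4.147103   -3.77370547  3.83011636] [-0.40056149  0.1323787   0.10499789] 9.784867924328204
```

View pics/w11.png

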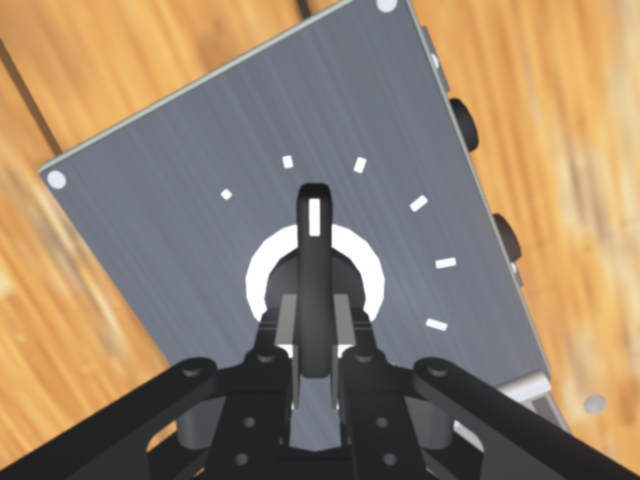

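The bar turns with the gripper (about 41° so far, between the second and third marks). Continuing for the remaining 49°.

arm_command(steps=[0, 0, 0, 0, 0, 1, 0, 0, 0, 0, 0, 0, 1, 0, 0, 0, 0, 0, 0, 1, 0, 0, 0, 0, 0, 0, 1, 0, 0, 0, 0, 0, 0, 1, 0, 0, 0, 0, 0, 0, 1, 0, 0, 0, 0, 0, 0, 1, 0, 0, 0, 0, 0, 0, 1, 0, 0, 0, 0, 0, 0, 0.2, 0, 0, 0, 0, 0, 0, 0, 0])

```text
time: 22.62
tool_pos: [0.543, 0.0146, 0.1008]
tcp_rot: [2.592, -1.772, -0.003]
wrist_force: [-5.4, -1.7, 3.0]
width: 0.121
```

Run:
```python
from h import *
p,Rm=here();s=bot.read_state();print(p,yawx(Rm),s["wrist_force"],s["torque"],s["width"]*85)
im,K,P=cam("wrist");save("w12.png",im)
```

```text
[0.54304996 0.01462602 0.10082229] -1.1993454874541327 [-5.38289886 -1.69242111  3.01389724] [-0.41449818  0.77581912  0.00748724] 10.308159081694495
```

View pics/w12.png

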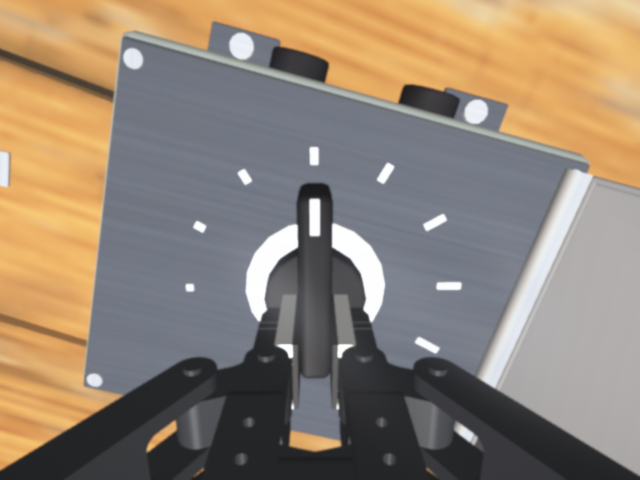

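The pointer lines up with the fourth mark at (314,156), three clicks from the first. Torque is about zero. Releasing and lifting away.

arm_command(steps=[0, 0, 0, 0, 0, 0, 0.4, 0, 0, 0, 0, 0, 0, 0.4, 0, 0, 0, 0, 0, 0, 0.4, 0, 0, -0.5, 0, 0, 0, 0.4, 0, 0, -1, 0, 0, 0, 0.4, 0, 0, -1, 0, 0, 0, 0.4, 0, 0, -1, 0, 0, 0, 0.4, 0, 0, -1, 0, 0, 0, 0.4, 0, 0, -1, 0, 0, 0, 0.4, 0, 0, 0, 0, 0, 0, 0.4])

```text
time: 23.92
tool_pos: [0.5464, 0.0149, 0.2703]
tcp_rot: [-2.588, 1.773, -0.01]
wrist_force: [0.2, 0.5, 0.6]
width: 0.4
```

Run:
```python
from h import *
p,Rm=here();s=bot.read_state();print(s["time"],p,yawx(Rm),s["wrist_force"],s["joint_vel"].round(3))
im,K,P=cam("wrist");save("w13.png",im)
im,K,P=cam("scene");save("s13.png",im,(100,150,420,310),2.5)
im,K,P=cam("top");save("t13.png",im,(160,120,480,340),2.5)
```

```text
23.925 [0.54639535 0.01487174 0.27025266] -1.200884666231099 [0.20307203 0.4638051  0.59619608] [-0.     0.03   0.06   0.001 -0.019  0.001]
```

View pics/w13.png

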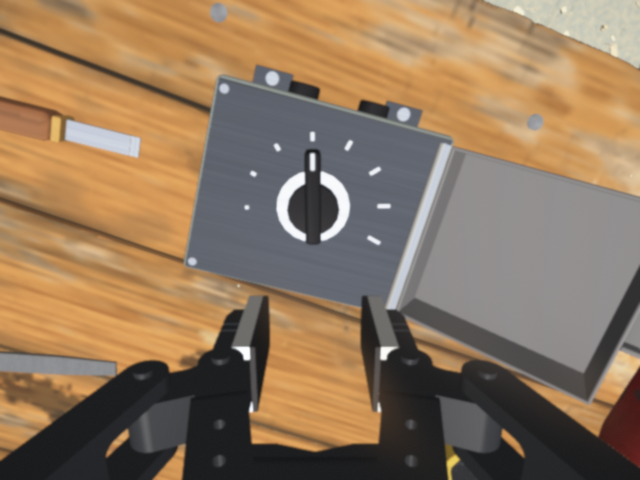

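View pics/s13.png

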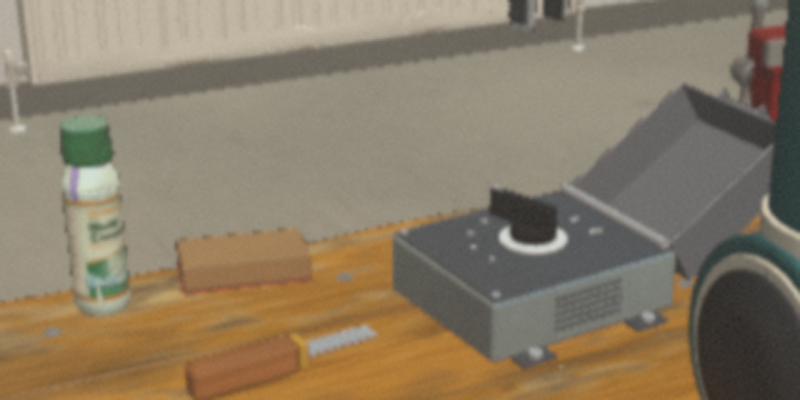

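View pics/t13.png

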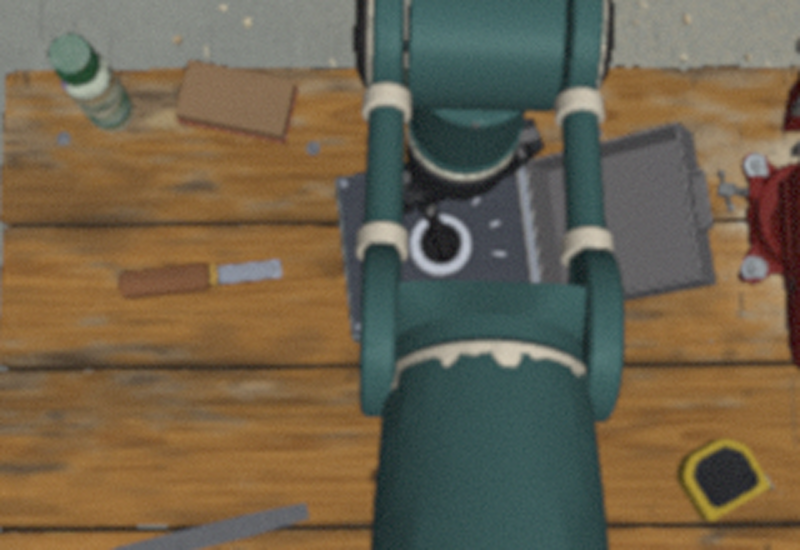

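The pointer sits at the 4th mark, (313,136) in the wrist view. The cover lies back open, the pry tool is flat on the bench, and the bottle, block and tape look untouched.

arm_command(steps=[0, 0, 0, 0, 0, 0, 0.4, 0, 0, 0, 0, 0, 0, 0.4, 0, 0, 0, 0, 0, 0, 0.4, 0, 0, 0, 0, 0, 0, 0.4])

```text
time: 24.58
tool_pos: [0.5441, 0.0149, 0.2654]
tcp_rot: [2.592, -1.775, -0.001]
wrist_force: [-0.4, 0.0, 0.2]
width: 0.401
```

Run:
```python
from h import *
s=bot.read_state();print(s["time"],s["joint_vel"].round(4),s["wrist_force"])
print(bot.finish_job())
```

```text
24.575 [ 0.001  -0.0038 -0.0036  0.0004 -0.0022 -0.0015] [-0.38666187  0.03644049  0.24949926]
the job is handed in; nothing more can be done
None
```

The job is handed in at 24.6 s of the 67 s allowed; the system reports no verdict. I pried the cover open at its notch with the wooden-handled tool and laid the tool on the bench beside the box. I then gripped the selector at its axis and turned it 90° clockwise, from click 0 to click 3.

- **Selector:** in the last picture, after release, the pointer lines up with the fourth mark, three clicks from where it started.
- **Cover:** it lies back open. I judged this from the pictures and did not measure the hinge angle.
- **Pry tool:** it lies flat on the bench beside the box.
- **Glue bottle, sanding block, tape measure:** they look unmoved in the final pictures; I did not measure their positions.
- **Robot:** it was clear of everything, with wrist force below 0.5 N.

The measurements disagreed in one place. My fitted box position and the camera views differed by about 2–5 mm at the lip and the selector. I corrected for this before gripping the selector.

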